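# Press home a heat sink's four push-pins crosswise

### The arm

A 7-joint arm with a two-finger parallel gripper is mounted at the origin on a cart in front of the work surface, level with it; the furniture and walls round the work are solid. World frame = base frame: x ahead of the robot, y to its left, z up, the work surface at z = 0. Lengths are in mm, angles in rad, forces in N, time in s.
With the tool pointing down it reaches from about 400 to 875 mm from the base axis. Payload 4.4 kg.
Tool frame: the origin (TCP) lies at the very end of the fingers, on their centre line; the grasp point (between the pads) lies 19 mm behind it; z points along the fingers, y is the line along which they close (so a half turn about z gives the same grasp; the last joint's range is limited). The gripper opens to 85 mm and grips with 20 to 120 N. Pads are 22 mm wide; open, the fingers measure 114 mm over their backs; the gripper's body (76 mm by 85 mm) begins 54 mm behind the grasp point. The pads swing forward as they close: fully open they stand 13 mm farther back than shut.
Start: joints at [1.068, 0.628, 0.038, 1.517, -0.027, 0.996, -0.02], TCP at [275.006, -588.973, 231.313] pointing down, gripper open.
Joint ranges: [-3.06, 3.06], [-0.37, 2.12], [-1.25, 1.32], [0.18, 2.47], [-1.1, 4.24], [0.23, 1.98], [-2.94, 2.94]. Speed limits (rad/s): [2.57, 2.57, 3.14, 3.14, 3.14, 3.14, 3.14].

### API

Orientations are given as [roll, pitch, yaw] about the fixed x, y, z axes, in that order (R = Rz(yaw) Ry(pitch) Rx(roll)).
In Python, from cell import sensors, get_image, camera_params, order gives the robot as it stands.
- The arm moves only by the shell command python3 -m inch 'ROWS' [OPENING]. ROWS is JSON, a list that holds one entry, the list of rows, each a list of 4 numbers: the shift along the tool's x, y, z in cm, then the turn about the tool's z in degrees. A call has 1 to 8 rows; each row is the pose to reach, as a shift and turn from the pose commanded when the call began, along the tool's axes at that moment; what a row does not reach only later rows make up. A row lasts 1/12 s, in which the tool goes at most 41.7 mm and 7.16 degrees, less where a joint would pass 70% of its speed; a pose out of reach is approached as far as the arm can. A call with a gripper value outside its range is refused whole. OPENING is the finger opening in cm, from 0 to 8.54, set as the call begins (- or left out, the last holds). The fingers move at their own pace and stop on an object; the grip force is fixed at half the most. Time passes only in rows, so rows that repeat a pose let the fingers close. It gives the time, the measured TCP pose, the force, the opening and the grip force at its end, in the units of the state.
- sensors.read_state(): the state, without advancing time (a new reading comes with each control period).
- get_image(name): name is "scene" or "top"; returns the picture (384x512x3 uint8, blue, green, red); there is no depth.
- camera_params(name): a dict with "mtx" (3x3 intrinsics, pixels), "D" ([k1, k2, p1, p2, k3] as OpenCV has them; the pictures are not rectified), "rvec" (rotation vector, rad) and "tvec" (3), from world to camera coordinates, as OpenCV has them. Camera axes: x right, y down, z forward; pixel columns grow to the right and rows downward; lengths in mm; the calibration is good to about 2 mm. A picture is of the moment at which its call begins. camera_params takes no time and is no camera call.
- order.finish_job(): hands the job in; it is judged then, once.
The state is a dict: "clock": time; "qpos": joint angles; "qd": joint speeds; "tau": joint torques, N m; "eef_pos": TCP position; "tool_rot": TCP orientation; "force": force on the tool from outside, world axes, zero at the start; "torque": the same for the moment, N m; "width": finger opening in mm; "gripper_force": force on a finger pad.
Only numpy, scipy, OpenCV 4.12 (cv2) and the standard library are available. Lean on these libraries where they do the work, as an engineer would, in place of code of your own. Each camera call takes 0.05 s, during which the arm holds its last target. There are 200 camera calls.

### The job

Fasten the heat sink on the small main board by pressing its four push-pins down with a closed fingertip until each clicks fully home, crosswise so that it beds evenly: first the pin next to the coin cell, then the one diagonally opposite, then the remaining two in either order. Press gently, one pin at a time; do not shove, tilt or lift the board, and leave the other things on the bench where they lie.

Things in the scene. Friction and masses are not known exactly. Their poses are not given: they have to be found in the camera images.
- board: Small computer main board, 140 x 140 mm, loose (0.45 to 0.7 kg), level on four 6 mm feet, turned any way round. Origin on the bench under its centre, z up. Metal ports line the +x edge (24 mm high), a flat memory module the +y edge; a white power header (18 mm high) is in the middle of the -x edge, a coin cell in the corner at -x, -y.
- microscope: Fixed stereo microscope on a pole stand, 405 mm tall, to the right of the board; keep clear of it. Its origin on the bench lies under the middle of its head; the head and eyepieces reach 160 mm towards its -x (the robot) and 85 mm to either side from 120 to 405 mm up, the 25 mm high foot reaches 160 mm towards its +x and 105 mm to either side.
- sink_top (a point): Centre of the top of the finned aluminium heat sink, 50 x 50 mm, in the middle of the board; 26 mm above the bench. At its corners stand four ears with a push-pin in each, on a 64 mm square (x = +-32, y = +-32 mm on the board).
- coin_cell (a point): Centre of the top of the coin cell, a flat round steel disc 20 mm across, 12.6 mm above the bench, at (-55, -49) mm on the board; 29 mm from the nearest push-pin, pin_cell.
- pin_cell_top (a point): Centre of the flat top of the push-pin next to the coin cell: a round black cap 14.4 mm across, at (-32, -32) mm on the board. It moves with the pin: 38 mm above the bench while up, 31 mm when home. Nothing else on the board is higher than 26 mm.
- pin_cell (a joint): Travel of the push-pin next to the coin cell, straight down, m: 0 = up, 0.007 = fully home at its stop. It starts to move at about 4 N and then goes ever more easily; let go short of 2.5 mm it springs back up, past 3.5 mm it snaps home by itself and stays. Pushed on when home, its sprung cap gives from 6 N, 2 mm at 14 N, then is hard.
- pin_opposite_top (a point): Centre of the flat top of the push-pin diagonally opposite the coin cell, between the ports and the memory module: a round black cap 14.4 mm across, at (+32, +32) mm on the board. It moves with the pin: 38 mm above the bench while up, 31 mm when home. Nothing else on the board is higher than 26 mm.
- pin_opposite (a joint): Travel of the push-pin diagonally opposite the coin cell, between the ports and the memory module, straight down, m: 0 = up, 0.007 = fully home at its stop. It starts to move at about 4 N and then goes ever more easily; let go short of 2.5 mm it springs back up, past 3.5 mm it snaps home by itself and stays. Pushed on when home, its sprung cap gives from 6 N, 2 mm at 14 N, then is hard.
- pin_side_a_top (a point): Centre of the flat top of the push-pin between the white power header and the memory module: a round black cap 14.4 mm across, at (-32, +32) mm on the board. It moves with the pin: 38 mm above the bench while up, 31 mm when home. Nothing else on the board is higher than 26 mm.
- pin_side_a (a joint): Travel of the push-pin between the white power header and the memory module, straight down, m: 0 = up, 0.007 = fully home at its stop. It starts to move at about 4 N and then goes ever more easily; let go short of 2.5 mm it springs back up, past 3.5 mm it snaps home by itself and stays. Pushed on when home, its sprung cap gives from 6 N, 2 mm at 14 N, then is hard.
- pin_side_b_top (a point): Centre of the flat top of the push-pin between the ports and the bare edge: a round black cap 14.4 mm across, at (+32, -32) mm on the board. It moves with the pin: 38 mm above the bench while up, 31 mm when home. Nothing else on the board is higher than 26 mm.
- pin_side_b (a joint): Travel of the push-pin between the ports and the bare edge, straight down, m: 0 = up, 0.007 = fully home at its stop. It starts to move at about 4 N and then goes ever more easily; let go short of 2.5 mm it springs back up, past 3.5 mm it snaps home by itself and stays. Pushed on when home, its sprung cap gives from 6 N, 2 mm at 14 N, then is hard.
- paste_syringe: Bystander: syringe of paste, 20x114x15 mm, lying, loose on the bench. Origin at the centre of its underside.
- tweezers: Bystander: fine steel tweezers, 11x132x9 mm, lying on their side, loose on the bench. Origin at the centre of its underside.
- driver: Bystander: screwdriver with a red handle, 21x143x21 mm, lying, loose on the bench. Origin at the centre of its underside.
- screw_tray: Bystander: shallow tray of small screws, 66x88x13 mm, loose on the bench. Origin at the centre of its underside.
- eraser: Bystander: white eraser in a card sleeve, 19x42x12 mm, loose on the bench. Origin at the centre of its underside.
- wick_reel: Bystander: flat reel of copper braid, 33x53x10 mm, loose on the bench. Origin at the centre of its underside.

How it is judged:
By the outcome, as a careful person would: the job done as asked, in the order asked, and still so for the second after the job is handed in, with the robot touching nothing.
It also fails if it takes over 54 s, if anything falls off the work surface, if the arm or the gripper's body presses on something with over 40 N, if the wrist force passes 120 N, or if a joint passes its speed limit or range.

## Working session

There is one attempt and no reset: what is moved stays moved. The work goes in short steps, Python scripts to look and compute and a shell command to move; the robot and the scene stay as the last step left them, time stands still between calls to the robot, and variables do not carry over. Pictures are saved under pics/ and viewed, at most 12 in all, crops included, and the job is handed in when it is done.

```bash
mkdir -p pics; ls; python3 - <<'E'
from cell import sensors,get_image,camera_params
import cv2
s=sensors.read_state();print({k:s[k] for k in('clock','eef_pos','tool_rot','force','width')})
for n in('scene','top'):
    im=get_image(n);cv2.imwrite(f'pics/{n}0.png',im)
    p=camera_params(n);print(n,p)
E
```

```text
pics
{'clock': 0.0, 'eef_pos': array([ 274.71966101, -588.37826778,  230.36819599]), 'tool_rot': array([-3.13963569e+00, -1.48178934e-05,  4.36730397e-01]), 'force': array([-0.85928908, -0.98444306,  0.3106535 ]), 'width': 85.39388922226503}
scene {'mtx': array([[442.88955974,   0.        , 259.56429827],
       [  0.        , 442.88955974, 184.78475806],
       [  0.        ,   0.        ,   1.        ]]), 'D': array([-0.11278236,  0.        ,  0.        ,  0.        ,  0.        ]), 'rvec': array([ 1.40972259, -1.8838492 ,  1.05615904]), 'tvec': array([243.41944752, 274.50306941, 638.24443632])}
top {'mtx': array([[493.73620161,   0.        , 244.25229143],
       [  0.        , 493.73620161, 192.92064771],
       [  0.        ,   0.        ,   1.        ]]), 'D': array([-0.07347908,  0.        ,  0.        ,  0.        ,  0.        ]), 'rvec': array([ 2.13437107, -2.15590657,  0.14958853]), 'tvec': array([  95.7841354 ,  483.24981569, 1171.5577805 ])}
```

View pics/top0.png

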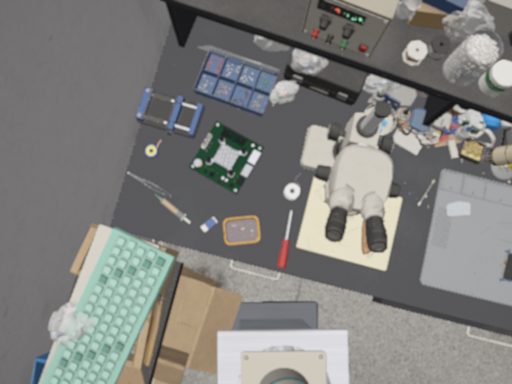

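View pics/scene0.png

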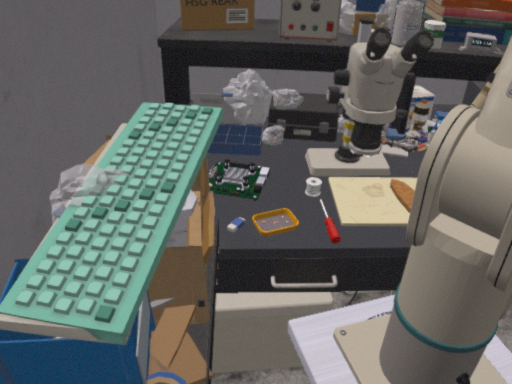

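```bash
cat > h.py <<'E'
import cv2,numpy as np
from cell import camera_params
def ray(n,uv,z):
    p=camera_params(n);R=cv2.Rodrigues(p['rvec'])[0];t=p['tvec']
    q=cv2.undistortPoints(np.array([[uv]],float),p['mtx'],p['D'])[0,0]
    d=R.T@np.array([q[0],q[1],1]);c=-R.T@t
    return c+d*(z-c[2])/d[2]
def proj(n,P):
    p=camera_params(n);return cv2.projectPoints(np.array(P,float).reshape(-1,1,3),p['rvec'],p['tvec'],p['mtx'],p['D'])[0][:,0]
E
python3 - <<'E'
from h import *
im=cv2.imread('pics/top0.png');a=cv2.resize(im[115:200,182:272],None,fx=6,fy=6,interpolation=cv2.INTER_CUBIC)
b=cv2.imread('pics/scene0.png');b=cv2.resize(b[150:205,200:280],None,fx=6,fy=6,interpolation=cv2.INTER_CUBIC)
cv2.imwrite('pics/tc.png',a);cv2.imwrite('pics/sc.png',b)
for uv,z in[((227,157),26),((338,222),330),((376,232),330),((360,180),200),((320,147),25),((290,390),0),((170,210),0),((240,230),10),((290,240),10),((292,191),10),((110,300),0)]:print(uv,ray('top',uv,z).round())
E
```

```text
(227, 157) [576. 133.  26.]
(338, 222) [386. -81. 330.]
(376, 232) [ 367. -150.  330.]
(360, 180) [ 485. -155.  200.]
(320, 147) [ 600. -100.   25.]
(290, 390) [  9. -14.   0.]
(170, 210) [448. 278.   0.]
(240, 230) [395. 102.  10.]
(290, 240) [369. -21.  10.]
(292, 191) [491. -28.  10.]
(110, 300) [226. 424.   0.]
```

View pics/tc.png

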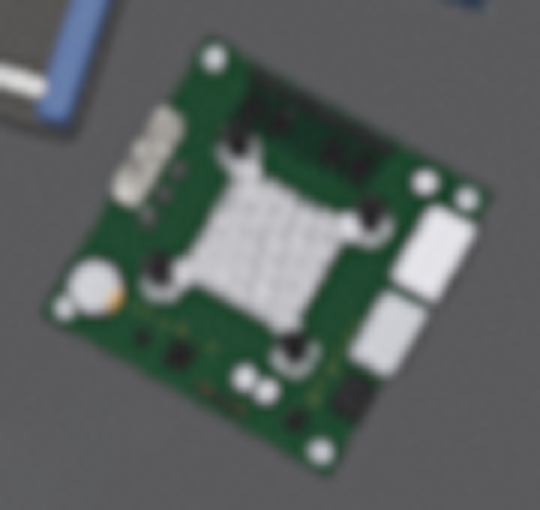

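View pics/sc.png

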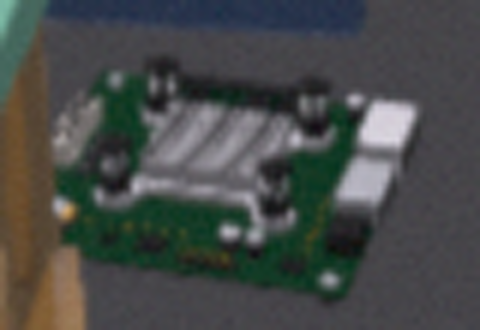

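Top crop (6×, offset 182,115): pin caps at about cell (160,267), side_a (238,142), opposite (370,215), side_b (295,345); coin cell (95,287). In the scene crop (offset 200,150) the caps are at cell (110,150), side_a (162,68), opposite (313,90), side_b (275,172). Next I fit the board pose jointly.

```bash
python3 - <<'E'
from h import *
from scipy.optimize import least_squares
B=np.array([[-32,-32,38],[-32,32,38],[32,32,38],[32,-32,38],[-55,-49,12.6]],float)
T=np.array([[160,267],[238,142],[370,215],[295,345],[95,287]],float);T=(T+.5)/6-.5+[182,115]
S=np.array([[110,148],[162,66],[313,88],[275,170]],float);S=(S+.5)/6-.5+[200,150]
def W(q,b=B):
    c,s=np.cos(q[2]),np.sin(q[2]);return b@np.array([[c,s,0],[-s,c,0],[0,0,1]])+[q[0],q[1],0]
ft=lambda q:(proj('top',W(q))-T).ravel(); fs=lambda q:(proj('scene',W(q)[:4])-S).ravel()
for f in(ft,fs,lambda q:np.r_[ft(q),fs(q)]):
    r=least_squares(f,[576,133,-2]);print(r.x,r.fun.round(1))
    print(W(r.x).round(1)[:4].tolist())
E
```

```text
[579.1213909  135.39645135  -2.11185686] [-0.2  0.3  0.1 -0.7  0.4 -0.1 -0.4  0.2  0.1  0.3]
[[568.2, 179.3, 38.0], [623.0, 146.3, 38.0], [590.1, 91.5, 38.0], [535.2, 124.4, 38.0]]
[575.84329502 137.86165345  -2.0988948 ] [ 0.4 -0.3 -0.2  0.3  0.1  0.1 -0.3 -0.1]
[[564.3, 181.6, 38.0], [619.6, 149.4, 38.0], [587.4, 94.1, 38.0], [532.1, 126.3, 38.0]]
[578.643975   136.28119747  -2.10914246] [-0.5  0.5 -0.3 -0.5 -0.   0.  -0.7  0.4 -0.2  0.5  0.7 -1.   0.3 -0.4
  0.5 -0.4 -0.1 -0.8]
[[567.6, 180.2, 38.0], [622.5, 147.3, 38.0], [589.7, 92.4, 38.0], [534.8, 125.2, 38.0]]
```

```bash
python3 - <<'E'
from h import *
from scipy.optimize import least_squares
for nm,t,s in[('kb right corner',(172,264),(221,108)),('kb left',(112,230),(148,102)),('eyeL',(333,235),(378,37)),('eyeR',(376,246),(425,37)),('shelf edge?',(440,105),(512,52))]:
    r=least_squares(lambda P:np.r_[proj('top',P)[0]-t,proj('scene',P)[0]-s],[400,0,200]);print(nm,r.x.round(),r.fun.round(1))
for uv in[(172,264),(180,262),(205,285)]:print(uv,ray('top',uv,0).round(),ray('top',uv,200).round())
print('foot',ray('top',(313,127),25),ray('top',(303,165),25))
print('shelf',[ray('top',uv,z).round() for uv in[(200,20),(290,62)] for z in(300,450)])
E
python3 -m inch '[[[0,0,0,0]]]' 0
```

```text
kb right corner [313. 226. 307.] [-0.5 -0.1  0.4  0.1]
kb left [376. 334. 305.] [ 2.9  0.5 -2.4 -0.4]
eyeL [360. -58. 391.] [-1.1 -0.6  1.2  0. ]
eyeR [ 338. -133.  394.] [ 0.8  0.5 -1.   0. ]
shelf edge? [ 559. -386.  292.] [ 43.6  29.6 -63.5   1.6]
(172, 264) [313. 271.   0.] [313. 241. 200.]
(180, 262) [318. 252.   0.] [317. 225. 200.]
(205, 285) [262. 190.   0.] [270. 173. 200.]
foot [651.48974096 -83.73324274  25.        ] [554.22320255 -55.751076    25.        ]
shelf [array([800., 176., 300.]), array([722., 162., 450.]), array([708.,  -3., 300.]), array([644.,  11., 450.])]
clock: 0.18
eef_pos: [274.8, -588.6, 230.7]
tool_rot: [-3.14, 0.0, 0.437]
force: [-0.1, 0.6, -0.0]
width: 75.7
gripper_force: 0.0
```

```bash
cat >> h.py <<'E'
def go(P):
    from cell import sensors
    s=sensors.read_state();y=s['tool_rot'][2];d=np.array(P)-s['eef_pos'];c,n=np.cos(y),np.sin(y)
    return np.round([(c*d[0]+n*d[1])/10,(n*d[0]-c*d[1])/10,-d[2]/10],2)
E
python3 -m inch '[[[-0.1,-3,-3,0],[-0.2,-6,-6,0],[-0.3,-9,-9,0],[-0.4,-12,-12,0],[-0.5,-15,-15.5,0],[-0.6,-18,-19,0],[-0.6,-21,-22,0],[-0.6,-21,-22,0]]]' 0
python3 -c "
from h import *;from cell import sensors
print(sensors.read_state()['qpos'].round(2));print(go([330,-290,460]),go([410,-130,460]))"
```

```text
clock: 0.85
eef_pos: [179.6, -399.5, 455.9]
tool_rot: [3.136, -0.001, 0.436]
force: [-0.2, 0.1, 0.1]
width: -0.0
gripper_force: 0.0
[ 1.05  0.11  0.05  1.69 -0.01  1.34 -0.04]
[18.26 -3.57 -0.41] [ 32.27 -14.69  -0.41]
```

```bash

python3 -m inch '[[[3.5,-0.7,-0.4,0],[7,-1.4,-0.8,0],[10.5,-2.1,-1.2,0],[14,-2.8,-1.4,0],[18.2,-3.6,-1.4,0],[21,-5.8,-1.4,0],[24,-8,-1.4,0],[27,-10.5,-1.4,0]]]' 0
python3 -c "
from h import *;from cell import sensors
print(sensors.read_state()['qpos'].round(2));print(go([410,-130,470]),go([430,20,470]),go([430,110,470]))"
```

```text
clock: 1.52
eef_pos: [381.8, -190.6, 464.6]
tool_rot: [-3.141, 0.0, 0.436]
force: [1.3, -0.4, 0.3]
width: -0.1
gripper_force: 0.0
[ 0.61  0.1  -0.23  1.68  0.02  1.37 -0.77]
[ 5.11 -4.31 -0.54] [ 13.26 -17.06  -0.54] [ 17.07 -25.21  -0.54]
```

```bash

python3 -m inch '[[[2.5,-2.2,-0.5,0],[5.1,-4.3,-0.5,0],[7.2,-7.5,-0.5,0],[9.3,-10.7,-0.5,0],[11.4,-13.9,-0.5,0],[13.3,-17.1,-0.5,0],[15,-20.5,-0.5,0],[16.5,-24,-0.5,0]]]' 0
python3 -c "
from h import *;from cell import sensors
print(sensors.read_state()['qpos'].round(2));print(go([500,140,300]),go([568,180,150]))"
```

```text
clock: 2.18
eef_pos: [429.1, 97.1, 469.8]
tool_rot: [-3.141, 0.0, 0.436]
force: [1.1, 0.2, -0.5]
width: -0.1
gripper_force: 0.0
[ 0.15  0.14 -0.52  1.64  0.07  1.39 -1.5 ]
[ 8.24 -0.89 16.98] [16.09 -1.64 31.98]
```

```bash

python3 -m inch '[[[1.7,-0.2,3.4,0],[3.4,-0.4,6.8,0],[5.1,-0.6,10.2,0],[6.8,-0.7,13.6,0],[8.5,-0.9,17,0],[10.2,-1,20.4,0],[11.9,-1.2,23.8,0],[13.6,-1.4,27.2,0]]]' 0
python3 -m inch '[[[1.2,-0.1,3,0],[2.4,-0.2,6,0],[2.5,-0.2,9,0],[2.5,-0.2,11.2,0],[2.5,-0.2,11.2,0],[2.5,-0.2,11.2,0]]]' 0
python3 - <<'E'
from h import *;from cell import sensors,get_image
s=sensors.read_state();print(s['qpos'].round(2));print(go([568,180,60]))
P=s['eef_pos'];print(P)
for n,x,y in(('top',150,100),('scene',160,110)):
    im=get_image(n);print(n,proj(n,[P,[567.6,180.2,38]]))
    cv2.imwrite(f'pics/{n}1.png',cv2.resize(im[y:y+100,x:x+120],None,fx=5,fy=5,interpolation=cv2.INTER_CUBIC))
a=np.vstack([cv2.imread(f'pics/{n}1.png')for n in('top','scene')]);cv2.imwrite('pics/both1.png',cv2.resize(a,(360,600)))
E
```

```text
clock: 2.85
eef_pos: [546.7, 165.9, 195.8]
tool_rot: [-3.141, 0.001, 0.437]
force: [0.5, -0.6, 1.1]
width: -0.0
gripper_force: 0.0
clock: 3.35
eef_pos: [567.0, 177.8, 84.9]
tool_rot: [-3.141, 0.003, 0.437]
force: [0.1, 0.1, 0.8]
width: -0.2
gripper_force: 0.0
[-0.12  0.77 -0.37  1.79  0.41  0.67 -1.86]
[ 0.18 -0.16  2.49]
[567.04406054 177.76358535  84.94367696]
top [[207.17172637 155.6789576 ]
 [207.68850586 159.60916309]]
scene [[219.22547807 155.40760799]
 [218.63994579 173.20240332]]
```

View pics/scene1.png

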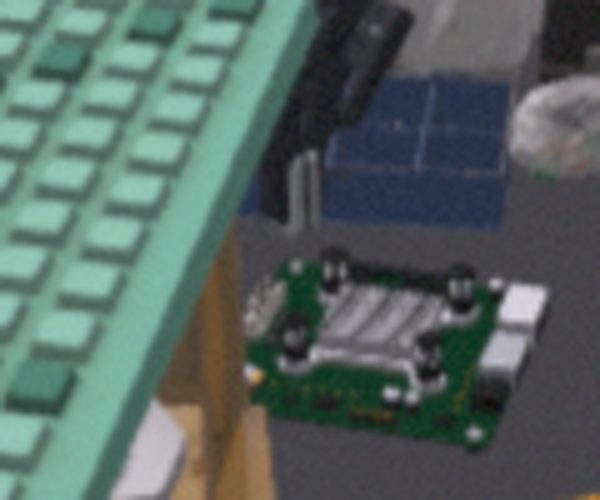

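The scene crop shows the closed fingertips at about (306,230) in the crop, original pixel (221,156). They are right above the cell pin cap, which is at (295,323) in the crop. I'll go down close to the cap and compare there.

```bash

python3 -m inch '[[[0.1,-0.15,1.4,0],[0.18,-0.3,2.8,0],[0.18,-0.3,4.1,0],[0.18,-0.3,4.1,0],[0.18,-0.3,4.1,0]]]' 0
python3 - <<'E'
from h import *;from cell import sensors,get_image
s=sensors.read_state()
P=s['eef_pos'];print(P)
n,x,y='scene',195,140
im=get_image(n);print(n,proj(n,[P,[567.6,180.2,38]]))
a=cv2.resize(im[y:y+60,x:x+80],None,fx=7,fy=7,interpolation=cv2.INTER_CUBIC)
t=get_image('top');b=cv2.resize(t[125:185,185:265],None,fx=7,fy=7,interpolation=cv2.INTER_CUBIC)
cv2.imwrite('pics/b2.png',cv2.resize(np.vstack([a,b]),None,fx=.714,fy=.714,interpolation=cv2.INTER_AREA))
E
```

```text
clock: 3.87
eef_pos: [568.6, 181.4, 45.8]
tool_rot: [3.141, -0.0, 0.437]
force: [0.1, 0.6, 1.4]
width: -0.1
gripper_force: 0.0
[568.58393988 181.37635866  45.79098246]
scene [[217.96355705 170.16854777]
 [218.63994579 173.20240332]]
```

View pics/b2.png

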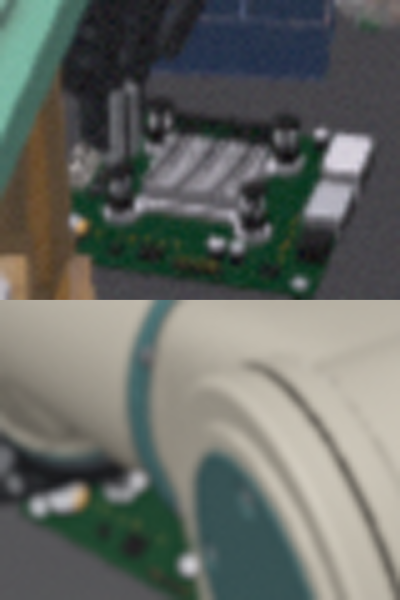

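Fingertip at about (125,157) in the view and cap top at (120,168): the tip is roughly 2 mm too far right (−y). I'll shift +y by 2 mm and press slowly.

```bash

python3 -m inch '[[[0.05,-0.2,0.2,0],[0.05,-0.2,0.4,0],[0.05,-0.2,0.5,0],[0.05,-0.2,0.6,0],[0.05,-0.2,0.7,0],[0.05,-0.2,0.8,0],[0.05,-0.2,0.8,0],[0.05,-0.2,0.8,0]]]' 0
python3 -m inch '[[[0,0,0.1,0],[0,0,0.2,0],[0,0,0.2,0]]]' 0
```

```text
clock: 4.63
eef_pos: [568.1, 183.5, 37.4]
tool_rot: [3.141, -0.0, 0.437]
force: [-0.9, -0.2, 1.3]
width: 0.4
gripper_force: 0.9
clock: 4.88
eef_pos: [567.9, 183.4, 35.0]
tool_rot: [-3.142, 0.0, 0.437]
force: [-0.7, -0.2, -0.6]
width: -0.1
gripper_force: 0.0
```

```bash

python3 -m inch '[[[0,0,0.1,0],[0,0,0.2,0],[0,0,0.2,0]]]' 0
python3 -m inch '[[[0,0,0.1,0],[0,0,0.2,0],[0,0,0.2,0]]]' 0
```

```text
clock: 5.13
eef_pos: [567.9, 183.5, 33.0]
tool_rot: [-3.141, 0.0, 0.437]
force: [-0.2, 0.4, 0.1]
width: -0.1
gripper_force: 0.0
clock: 5.38
eef_pos: [568.0, 183.5, 31.2]
tool_rot: [-3.142, 0.0, 0.437]
force: [0.5, -0.1, 0.4]
width: 0.1
gripper_force: 0.0
```

```bash

python3 -m inch '[[[0,0,0.05,0],[0,0,0.1,0],[0,0,0.1,0],[0,0,0.1,0]]]' 0
python3 - <<'E'
from h import *;from cell import sensors,get_image
s=sensors.read_state();print(s['eef_pos'],s['force'])
n,x,y='scene',195,150
im=get_image(n)
cv2.imwrite('pics/b3.png',cv2.resize(im[y:y+50,x:x+70],None,fx=10,fy=10,interpolation=cv2.INTER_CUBIC))
E
```

```text
clock: 5.72
eef_pos: [568.1, 183.5, 31.0]
tool_rot: [3.141, -0.0, 0.437]
force: [-0.7, -0.3, 5.8]
width: -0.2
gripper_force: 2.7
[568.13552261 183.5258564   30.97026889] [-0.74914213 -0.280138    5.79185169]
```

View pics/b3.png

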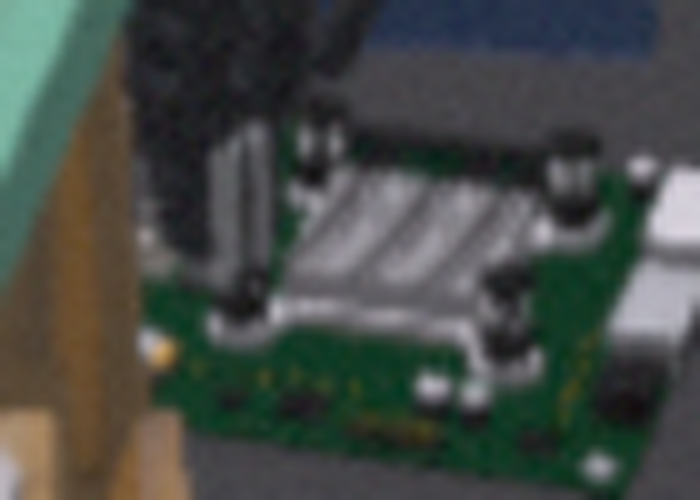

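The picture shows the cell pin compressed under the tip, at about (245,295) in the crop, while the other three stand tall. First contact force (5.8 N) at z = 31 means it is home. Next is the opposite pin.

```bash

python3 -m inch '[[[0,0,-1.2,0],[0,0,-2.4,0],[0,0,-2.4,0]]]' 0
python3 -c "
from h import *
print(go([589.5,94.5,44]))"
```

```text
clock: 6.02
eef_pos: [569.8, 184.4, 57.1]
tool_rot: [3.142, -0.005, 0.437]
force: [0.2, 0.3, 0.2]
width: -0.0
gripper_force: 0.0
[-2.01  8.98  1.31]
```

```bash

python3 -m inch '[[[-0.7,3,0,0],[-1.4,6,0,0],[-2,9,0,0],[-2,9,0.5,0],[-2,9,1,0],[-2,9,1.2,0],[-2,9,1.2,0]]]' 0
python3 - <<'E'
from h import *;from cell import sensors,get_image
s=sensors.read_state();print(s['eef_pos'],s['force'],go([589.5,94.5,38]))
n,x,y='scene',205,135
im=get_image(n);print(proj(n,[s['eef_pos']]))
cv2.imwrite('pics/b4.png',cv2.resize(im[y:y+60,x:x+80],None,fx=10,fy=10,interpolation=cv2.INTER_CUBIC))
E
```

```text
clock: 6.6
eef_pos: [587.4, 95.2, 42.0]
tool_rot: [-3.14, 0.0, 0.439]
force: [-0.8, 0.0, -0.5]
width: -0.1
gripper_force: 0.0
[587.35000703  95.15606664  41.96557702] [-0.76456651  0.01950593 -0.47384757] [0.17 0.15 0.4 ]
[[251.46941364 162.99877201]]
```

View pics/b4.png

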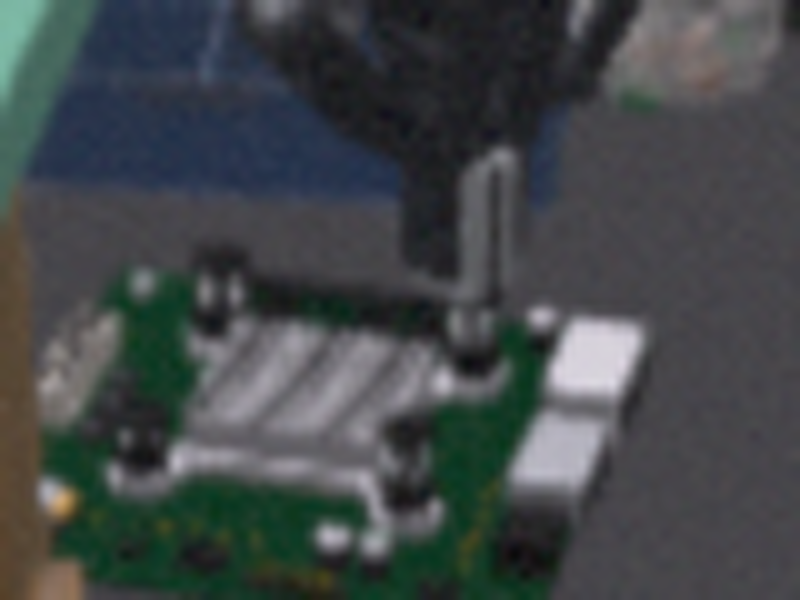

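The cell pin stays down, and the tip, at about (485,290) in the crop, is over the opposite cap at (473,300). Pressing now.

```bash

python3 -m inch '[[[0.1,-0.05,0.2,0],[0.1,-0.05,0.4,0],[0.1,-0.05,0.5,0],[0.1,-0.05,0.6,0],[0.1,-0.05,0.7,0],[0.1,-0.05,0.8,0],[0.1,-0.05,0.9,0],[0.1,-0.05,0.95,0]]]' 0
python3 -m inch '[[[0,0,0.05,0],[0,0,0.1,0],[0,0,0.1,0],[0,0,0.1,0]]]' 0
```

```text
clock: 7.32
eef_pos: [588.5, 93.8, 32.5]
tool_rot: [3.141, 0.001, 0.436]
force: [0.2, 0.6, 0.0]
width: -0.1
gripper_force: 0.0
clock: 7.65
eef_pos: [588.7, 94.3, 31.8]
tool_rot: [3.142, 0.0, 0.437]
force: [0.3, 0.3, -0.3]
width: -0.0
gripper_force: 0.0
```

```bash

python3 -m inch '[[[0,0,0.05,0],[0,0,0.1,0],[0,0,0.15,0],[0,0,0.15,0]]]' 0
python3 -c "
from h import *
print(go([623,150,57]),go([588.5,94,57]))"
```

```text
clock: 7.98
eef_pos: [588.8, 94.4, 30.9]
tool_rot: [3.141, -0.0, 0.437]
force: [-1.2, -0.2, 5.3]
width: 0.2
gripper_force: 3.0
[ 5.45 -3.6  -2.61] [-0.04  0.02 -2.61]
```

```bash

python3 -m inch '[[[0,0,-1.3,0],[0,0,-2.6,0],[2.6,-1.8,-2.6,0],[5.3,-3.6,-2.6,0],[5.3,-3.6,-2,0],[5.3,-3.6,-1.4,0],[5.3,-3.6,-1.1,0],[5.3,-3.6,-1.1,0]]]' 0
python3 - <<'E'
from h import *;from cell import sensors,get_image
s=sensors.read_state();print(s['eef_pos'],s['force'],go([622,149.5,38]))
n,x,y='scene',195,130
im=get_image(n);print(proj(n,[s['eef_pos']]))
cv2.imwrite('pics/b5.png',cv2.resize(im[y:y+60,x:x+80],None,fx=10,fy=10,interpolation=cv2.INTER_CUBIC))
E
```

```text
clock: 8.65
eef_pos: [620.4, 147.7, 40.6]
tool_rot: [3.141, 0.003, 0.436]
force: [-0.3, 0.0, 0.3]
width: -0.1
gripper_force: 0.0
[620.44131119 147.66493209  40.63593254] [-0.32108148  0.04990992  0.325092  ] [ 0.22 -0.1   0.26]
[[226.92943254 159.69283076]]
```

View pics/b5.png

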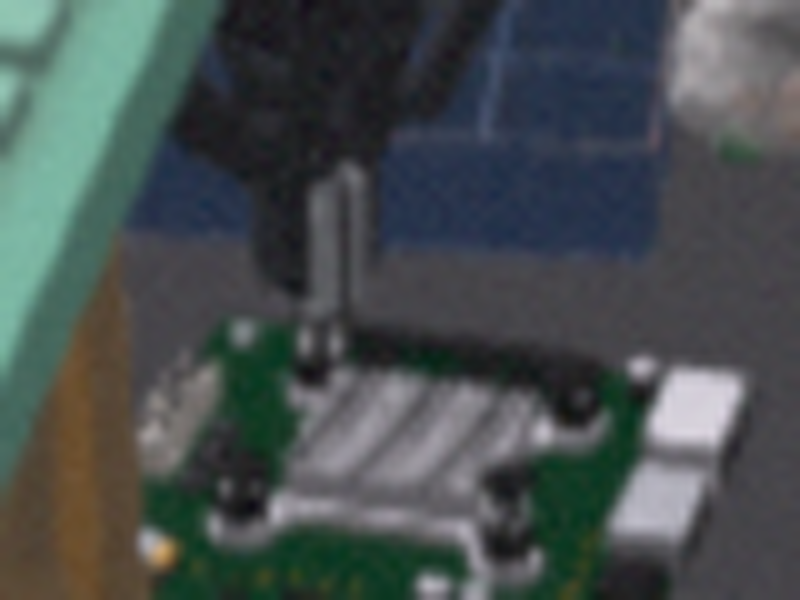

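The opposite pin is down at (575,400) in the crop, and the tip at about (335,305) sits over side_a's cap at about (320,318). I'll add +1.5 mm in y and press.

```bash

python3 -m inch '[[[0.1,-0.1,0.2,0],[0.1,-0.1,0.3,0],[0.1,-0.1,0.4,0],[0.1,-0.1,0.5,0],[0.1,-0.1,0.6,0],[0.1,-0.1,0.7,0],[0.1,-0.1,0.8,0],[0.1,-0.1,0.85,0]]]' 0
python3 -m inch '[[[0,0,0.05,0],[0,0,0.1,0],[0,0,0.1,0],[0,0,0.1,0]]]' 0
```

```text
clock: 9.37
eef_pos: [621.8, 150.8, 32.5]
tool_rot: [-3.141, 0.0, 0.437]
force: [0.6, 0.4, -0.3]
width: -0.0
gripper_force: 0.0
clock: 9.7
eef_pos: [621.9, 150.8, 31.8]
tool_rot: [-3.142, 0.0, 0.437]
force: [-0.2, -0.3, 0.0]
width: 0.1
gripper_force: 0.0
```

```bash

python3 -m inch '[[[0,0,0.05,0],[0,0,0.1,0],[0,0,0.12,0],[0,0,0.12,0]]]' 0
python3 -c "
from h import *
print(go([534,127,57]))"
```

```text
clock: 10.03
eef_pos: [622.1, 150.8, 31.0]
tool_rot: [3.141, -0.0, 0.437]
force: [-1.2, -1.1, 3.1]
width: 0.2
gripper_force: 1.9
[-8.99 -1.57 -2.6 ]
```

```bash

python3 -m inch '[[[0,0,-1.3,0],[0,0,-2.6,0],[-3,-0.5,-2.6,0],[-6,-1,-2.6,0],[-9,-1.6,-2.6,0],[-9,-1.6,-1.9,0],[-9,-1.6,-1.2,0],[-9,-1.6,-1.2,0]]]' 0
python3 - <<'E'
from h import *;from cell import sensors,get_image
s=sensors.read_state();print(s['eef_pos'],s['force'],go([534,127,38]))
n,x,y='scene',200,135
im=get_image(n);print(proj(n,[s['eef_pos']]))
cv2.imwrite('pics/b6.png',cv2.resize(im[y:y+60,x:x+80],None,fx=10,fy=10,interpolation=cv2.INTER_CUBIC))
E
```

```text
clock: 10.7
eef_pos: [534.6, 127.4, 42.6]
tool_rot: [3.141, -0.001, 0.437]
force: [0.1, 0.2, -0.8]
width: -0.1
gripper_force: 0.0
[534.57467158 127.41928578  42.63984556] [ 0.11742456  0.18008471 -0.82382931] [-0.07  0.01  0.46]
[[244.37275403 175.59195053]]
```

View pics/b6.png

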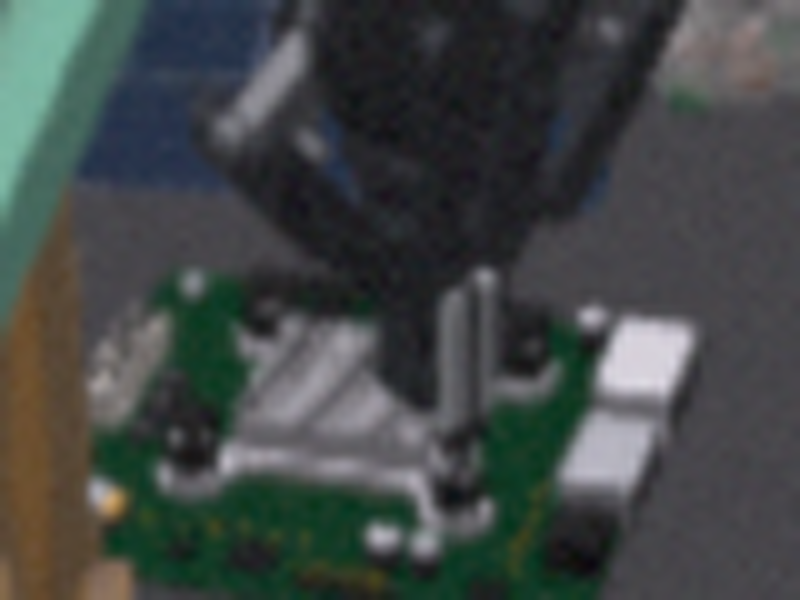

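Three pins are down, with side_a home at (265,312) in the crop. The tip at about (460,425) is over side_b's cap at (458,435). Pressing.

```bash

python3 -m inch '[[[0,-0.05,0.2,0],[0,-0.05,0.4,0],[0,-0.05,0.5,0],[0,-0.05,0.6,0],[0,-0.05,0.7,0],[0,-0.05,0.8,0],[0,-0.05,0.9,0],[0,-0.05,1,0]]]' 0
python3 -m inch '[[[0,0,0.05,0],[0,0,0.1,0],[0,0,0.13,0],[0,0,0.13,0],[0,0,0.13,0]]]' 0
```

```text
clock: 11.42
eef_pos: [533.0, 127.4, 32.3]
tool_rot: [-3.142, 0.001, 0.437]
force: [-0.1, 0.1, 0.5]
width: 0.1
gripper_force: 0.0
clock: 11.83
eef_pos: [533.4, 127.6, 31.3]
tool_rot: [3.142, 0.0, 0.437]
force: [-0.3, 0.7, -0.5]
width: 0.1
gripper_force: 0.0
```

```bash

python3 -m inch '[[[0,0,0.05,0],[0,0,0.08,0],[0,0,0.08,0]]]' 0
python3 -m inch '[[[0,0,-1.5,0],[-1,0,-4,0],[-3,0,-8,0],[-5,0,-12,0],[-7,0,-15,0],[-9,0,-18,0],[-9,0,-18,0],[-9,0,-18,0]]]' 0
python3 - <<'E'
from h import *;from cell import get_image
a=get_image('scene')[145:200,195:275];b=get_image('top')[128:183,185:265]
cv2.imwrite('pics/b7.png',cv2.resize(np.vstack([a,b]),None,fx=5.4,fy=5.4,interpolation=cv2.INTER_CUBIC))
E
```

```text
clock: 12.08
eef_pos: [533.5, 127.6, 31.0]
tool_rot: [3.141, -0.0, 0.437]
force: [-0.4, 0.3, 4.2]
width: -0.2
gripper_force: 2.2
clock: 12.75
eef_pos: [452.4, 89.1, 212.2]
tool_rot: [3.14, -0.004, 0.436]
force: [-0.2, -0.0, -0.5]
width: 0.1
gripper_force: 0.0
```

View pics/b7.png

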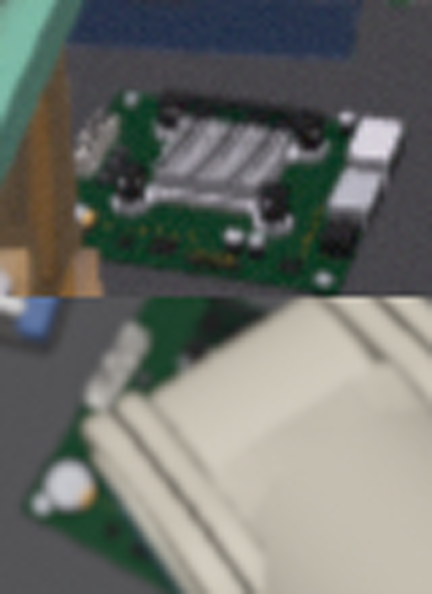

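All four caps sit low, at (130,185), (170,110), (310,130) and (272,200) in the view. The board has not moved and the robot is clear.

```bash
python3 -c "
from cell import order
print(order.finish_job())"
```

```text
the job is handed in; nothing more can be done
None
```

I pressed all four push-pins home in the order asked: cell, opposite, side_a (header/memory), then side_b (ports/bare edge). The force readings and the last picture show them down and the board unmoved, and I handed the job in at about 13 s with the arm clear.

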